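# Snap the hook-in lids onto their boxes

### The arm

A 6-joint arm with a two-finger parallel gripper is mounted at the origin on the work surface. World frame = base frame: x ahead of the robot, y to its left, z up, the work surface at z = 0. Lengths are in mm, angles in rad, forces in N, time in s.
With the tool pointing down it reaches from about 425 to 1125 mm from the base axis. Payload 14.9 kg.
Tool frame: the origin (TCP) lies at the very end of the fingers, on their centre line; the grasp point (between the pads) lies 19 mm behind it; z points along the fingers, y is the line along which they close (so a half turn about z gives the same grasp; the last joint's range is limited). The gripper opens to 91 mm and grips with 3 to 60 N. Pads are 32 mm wide; open, the fingers measure 118 mm over their backs; the gripper's body (76 mm by 178 mm) begins 60 mm behind the grasp point.
Start: joints at [1.207, 0.379, 1.734, -0, 1.028, -0.033], TCP at [227.367, 662.059, 213.932] pointing down, gripper open.
Joint ranges: [-2.77, 2.77], [-0.74, 2.19], [0, 2.66], [-1.06, 4.2], [0.31, 2.87], [-3.08, 3.08]. Speed limits (rad/s): [1.89, 1.89, 2.39, 3.14, 3.14, 3.14].

### API

Orientations are given as a rotation vector (axis times angle).
In Python, from rig import env gives the robot as it stands.
- The arm moves only by the tool carry_out, never from a script. Its argument "deltas" is a list of rows, each a list of 6 numbers: the shift along the world's x, y, z in mm, then the turn, a rotation vector about the world's x, y, z in degrees. A call has 1 to 20 rows; each row shifts and turns the commanded pose from where the row before left it; what a row does not reach is not made up. A row lasts 1/8 s, in which the tool goes at most 62.5 mm and 10.7 degrees, less where a joint would pass 70% of its speed; a pose out of reach is approached as far as the arm can. A call is refused whole if a number of a shift passes 62.5 or a number of a turn 10.7, either way. A call with a gripper value outside its range is refused whole. "hand" is the finger opening in mm, from 0 to 91.2, set as the call begins (left out, the last holds). The fingers move at their own pace and stop on an object; "force" is the grip in N (left out, the last holds). Time passes only in rows, so rows that do not move let the fingers close. It gives the time, the measured TCP pose, the force, the opening and the grip force at its end, in the units of the state.
- env.get_state(): the state, without advancing time (a new reading comes with each control period).
- env.grab_frame(name): name is "side" or "top"; returns (picture, depth): 400x640x3 uint8, red, green, blue; 400x640 float32, mm along the optical axis (not along the pixel's ray), 0 where there is no reading.
- env.get_calibration(name): a dict with "fx", "fy", "cx", "cy" (pixels), "k1" (the pictures are not rectified: a ray, as slopes to the right and down, at radius r is drawn at 1 + k1 r^2 times it, then the intrinsics apply), "origin" and "orientation" of the camera in the world. Camera axes: x right, y up, looking along -z (the intrinsics and any distortion apply to the point x, -y, -z); pixel columns grow to the right and rows downward; lengths in mm; the calibration is good to about 2 mm. A picture is of the moment at which its call begins. get_calibration takes no time and is no camera call.
- env.job_done(): hands the job in; it is judged then, once.
Trained networks look in the newest picture that a camera, given by its name, has taken for a name from the list of things; names that differ only in an ending like _2 or _b are one class to them, and where a whole thing is asked for, a point or a joint stands for the part that bears it (a point fixed in the world has none). Each returns a list of dicts, best first, with "conf" (0 to 1); they miss things now and then, are a little off and sometimes report something else, mostly with a low value. They report only what shows in the picture. A call takes as long as a camera call. They do not tell look-alikes from the thing itself.
- env.find_in(camera, query): "centre" ([x, y, z] in mm, in world coordinates, good to about 4 mm: the middle of the surface that is visible of it).
- env.pinpoint(camera, query): "centre" ([x, y, z] in mm, in world coordinates, good to about 4 mm: a listed point, or the origin of a listed thing).
The state is a dict: "t": time; "q": joint angles; "joint_vel": joint speeds; "joint_torque": joint torques, N m; "position": TCP position; "tool_rot": TCP orientation; "ft_force": force on the tool from outside, world axes, zero at the start; "wrist_torque": the same for the moment, N m; "finger_gap": opening from 0.0 (shut) to 1.0 (fully open); "grip_force": force on a finger pad.
Only numpy, scipy, OpenCV 4.12 (cv2) and the standard library are available. Lean on these libraries where they do the work, as an engineer would, in place of code of your own. Each camera call takes 0.05 s, during which the arm holds its last target. There are 200 camera calls.

### The job

Three wooden lids lie about the carver's bench; put the widest on the wide box and the narrowest on the narrow box, each hooked with its tongue under the bridge, pushed back against the spring there, and lowered until it lies flat on the ledge and springs home under the lip at the other end. Leave the middle-sized lid and everything else on the bench where it is.

Things in the scene. Friction and masses are not known exactly. Their poses are not given: they have to be found in the camera images.
- wide_box: Fixed open wooden box; origin under it, z up. Outside x -74..+61, 94 wide (y), side walls 7 thick, 48 high; inside 80 wide. Inside, a 6 wide ledge with its top at z=38 runs along both sides and the +x end: the lid lies on it. The -x end, towards the robot, has the bridge and under it a brass spring plunger; the +x end has the lip. A steel dog 16 x 30 x 14 stands against the +x end.
- narrow_box: Fixed open wooden box; origin under it, z up. Outside x -74..+61, 68 wide (y), side walls 7 thick, 48 high; inside 54 wide. Inside, a 6 wide ledge with its top at z=38 runs along both sides and the +x end: the lid lies on it. The -x end, towards the robot, has the bridge and under it a brass spring plunger; the +x end has the lip. A steel dog 16 x 30 x 14 stands against the +x end.
- wide_lid: Loose wooden lid, the widest of three, about 70 g; belongs to wide_box. Plate 78 (its x) x 76 (y) x 8; origin: centre of the plate's underside, z up. At the -x end a tongue 22 long, 50 wide, 5 thick, flush with the underside. On top a grip bar 16 thick (x -13..+3) x 44 long (y), z 8 to 32: pinch it across the 16. Starts flat on the bench, bar up.
- narrow_lid: Loose wooden lid, the narrowest of three, about 70 g; belongs to narrow_box. Plate 78 (its x) x 50 (y) x 8; origin: centre of the plate's underside, z up. At the -x end a tongue 22 long, 30 wide, 5 thick, flush with the underside. On top a grip bar 16 thick (x -13..+3) x 42 long (y), z 8 to 32: pinch it across the 16. Starts flat on the bench, bar up.
- wide_box_bridge (a point): Middle of the inner lower edge of the bridge, at (-40.5,0,47) of the box. It covers x -66..-40.5, z 47..54, full width. Under it a spring plunger, as wide as the box inside, faces +x at x=-45; pushed by the tongue it yields to x=-57 (2 N rising to 6 N, then a hard stop).
- wide_box_lip (a point): Middle of the inner lower edge of the lip on the +x wall, at (46,0,47.5) of the box; the wall's inner face is at x=53, its top at z=53. The lid's plain end goes under the lip. To pass the lip the lid must hold the plunger pushed back (tongue tip at x -54 to -57), tilted about 12 degrees, tongue low, then lowered.
- wide_box_seat (a point): Point of the box, at (14,0,38) of it, where the lid's origin lies when home: the plunger has pushed the lid's plain end under the lip, against the wall; axes parallel to the box's (2 mm play in y).
- narrow_box_bridge (a point): Middle of the inner lower edge of the bridge, at (-40.5,0,47) of the box. It covers x -66..-40.5, z 47..54, full width. Under it a spring plunger, as wide as the box inside, faces +x at x=-45; pushed by the tongue it yields to x=-57 (2 N rising to 6 N, then a hard stop).
- narrow_box_lip (a point): Middle of the inner lower edge of the lip on the +x wall, at (46,0,47.5) of the box; the wall's inner face is at x=53, its top at z=53. The lid's plain end goes under the lip. To pass the lip the lid must hold the plunger pushed back (tongue tip at x -54 to -57), tilted about 12 degrees, tongue low, then lowered.
- narrow_box_seat (a point): Point of the box, at (14,0,38) of it, where the lid's origin lies when home: the plunger has pushed the lid's plain end under the lip, against the wall; axes parallel to the box's (2 mm play in y).
- wide_lid_tongue (a point): Middle of the lower edge of the wide lid's tongue tip, at (-61, 0, 0) of the lid.
- narrow_lid_tongue (a point): Middle of the lower edge of the narrow lid's tongue tip, at (-61, 0, 0) of the lid.
- spare_lid: Loose wooden lid, the middle-sized of three, belongs to neither box; leave it. Plate 78 (its x) x 63 (y) x 8; origin: centre of the plate's underside, z up. At the -x end a tongue 22 long, 40 wide, 5 thick, flush with the underside. On top a grip bar 16 thick (x -13..+3) x 44 long (y), z 8 to 32: pinch it across the 16. Starts flat on the bench, bar up.
- gouge: Bystander: carving gouge lying along its x, 220 long, 27 thick wooden handle to -x; origin under the front of its handle.
- chisel: Bystander: carving chisel, as the gouge.
- mallet: Bystander: round wooden mallet lying along its x, 290 long, head 64 in diameter at the +x end.
- offcut: Bystander: small wooden offcut, 70 x 30 x 22.
- slip_stone: Bystander: grey sharpening stone, 65 x 28 x 11.
- statuette: Bystander: carved wooden figure standing on a 70 x 70 base, 162 high; origin under its base.
Mind the look-alikes: they are no part of the job. What is shaped like the narrow_lid but green or turquoise is not meant. What is shaped like the wide_box but purple or turquoise is not meant.

How it is judged (in metres and radians):
At the end, for the whole second after the job is handed in: Each of the two lids is at rest and level (0.05 rad) in its own box: underside on the ledge (z 35.5 to 40.5 mm of the box), origin at x 11.5 to 16.5 and y -4 to 4 mm of the box, tongue under the bridge (tip at x below -43.5 mm), plain end under the lip (x of wide_lid in the frame of wide_box between 0.0115 and 0.0165 m and y of wide_lid in the frame of wide_box between -0.004 and 0.004 m and z of wide_lid in the frame of wide_box between 0.0355 and 0.0405 m and x of wide_lid_tongue in the frame of wide_box below -0.0435 m and angle between the z axis of wide_lid and the z axis of wide_box, either way round below 0.05 rad and angle between each of wide_lid, narrow_lid's own z axis and vertical below 0.05 rad and linear speed of each of wide_lid, narrow_lid below 0.02 m/s and angular speed of each of wide_lid, narrow_lid below 0.2 rad/s and x of narrow_lid in the frame of narrow_box between 0.0115 and 0.0165 m and y of narrow_lid in the frame of narrow_box between -0.004 and 0.004 m and z of narrow_lid in the frame of narrow_box between 0.0355 and 0.0405 m and x of narrow_lid_tongue in the frame of narrow_box below -0.0435 m and angle between the z axis of narrow_lid and the z axis of narrow_box, either way round below 0.05 rad); the robot touches nothing.
It fails at once if the spare lid is moved by more than 20 mm (distance of spare_lid from where it was at the start of the episode above 0.02 m).
It fails at once if another thing on the bench (gouge, chisel, mallet, offcut, stone, statuette) is moved by more than 20 mm (distance of any of gouge, chisel, mallet, offcut, slip_stone, statuette from where it was at the start of the episode above 0.02 m).
It fails at once if the statuette is tipped over (angle between statuette's own z axis and vertical above 0.5 rad).
It also fails if it takes over 64 s, if anything falls off the work surface, if the arm or the gripper's body presses on something with over 40 N, if the wrist force passes 120 N, or if a joint passes its speed limit or range.

## Working session

There is one attempt and no reset: what is moved stays moved. The work goes in short steps, Python scripts to look and compute and a tool call to move; the robot and the scene stay as the last step left them, time stands still between calls to the robot, and variables do not carry over. Pictures are saved under pics/ and viewed, at most 10 in all, crops included, and the job is handed in when it is done.

Besides the shell and the picture viewer there is one more tool, called after "Request:" as a command line: name --pt "numbers of a row" for each row, then --argument value for the rest. carry_out: Moves the arm, as the interface text tells. Its arguments: {"type":"object","properties":{"deltas":{"type":"array","items":{"type":"array","items":{"type":"number"}}},"hand":{"type":"number"},"force":{"type":"number"}},"required":["deltas"]}

```bash
mkdir -p pics; ls; cat > h.py <<'E'
import numpy as np, cv2
from scipy.spatial.transform import Rotation as R
from rig import env
def cal(n):
    c=env.get_calibration(n); o=np.array(c['orientation'],float)
    M=R.from_rotvec(o).as_matrix() if o.size==3 else (o.reshape(3,3) if o.size==9 else R.from_quat(o).as_matrix())
    return c,np.array(c['origin']),M
def cloud(n,dep):
    c,o,M=cal(n); h,w=dep.shape
    u,v=np.meshgrid(np.arange(w),np.arange(h))
    K=np.array([[c['fx'],0,c['cx']],[0,c['fy'],c['cy']],[0,0,1]],float)
    p=np.stack([u.ravel(),v.ravel()],1).astype(np.float64)[:,None]
    s=cv2.undistortPoints(p,K,np.array([c['k1'],0,0,0.])).reshape(h,w,2)
    P=np.stack([s[...,0]*dep,-s[...,1]*dep,-dep],-1)
    return P@M.T+o
def project(n,X):
    c,o,M=cal(n); p=(np.atleast_2d(X)-o)@M; x=p[:,0]/-p[:,2]; y=-p[:,1]/-p[:,2]; r=1+c['k1']*(x*x+y*y)
    return np.stack([c['fx']*x*r+c['cx'],c['fy']*y*r+c['cy']],1)
E
python3 - <<'E'
from h import *
for n in ('top','side'):
    im,d=env.grab_frame(n); cv2.imwrite(f'pics/{n}0.png',im[...,::-1]); np.savez(f'{n}0.npz',im=im,P=cloud(n,d),d=d)
    print(n,env.get_calibration(n))
    for q in ['wide_box','narrow_box','wide_lid','narrow_lid','spare_lid']:
        for r in env.pinpoint(n,q)[:4]:
            print(q,np.round(r['centre']),round(r['conf'],2),np.round(project(n,r['centre'])[0]))
print(env.get_state())
E
```

```text
pics
top {'fx': 402.5324275260518, 'fy': 402.5324275260518, 'cx': 322.9527984511948, 'cy': 202.2683730091749, 'k1': 0.03506282013040244, 'origin': array([ 388.44652504,  -79.02469336, 1149.47536065]), 'orientation': array([ 0.04579958, -0.047835  , -1.5472773 ])}
wide_box [ 619. -104.    2.] 0.9 [333. 146.]
wide_box [ 366. -544.   -0.] 0.8 [486. 238.]
wide_box [ 207. -333.    1.] 0.6 [411. 293.]
wide_box [ 666. -113.   46.] 0.24 [337. 126.]
narrow_box [620. 160.  -0.] 0.69 [241. 144.]
narrow_box [376. 173.  -3.] 0.43 [234. 229.]
wide_lid [451. 304.   2.] 0.95 [188. 201.]
narrow_lid [354. -56.   4.] 0.84 [314. 238.]
narrow_lid [242. 294.  -1.] 0.66 [189. 276.]
narrow_lid [461.  37.  -3.] 0.64 [282. 200.]
spare_lid [ 398. -313.   -3.] 0.68 [404. 225.]
spare_lid [638. 157.  41.] 0.47 [239. 135.]
spare_lid [622. 158.   3.] 0.21 [241. 143.]
side {'fx': 452.381854438052, 'fy': 452.381854438052, 'cx': 328.07337009555795, 'cy': 202.03514249886467, 'k1': -0.08811009227065053, 'origin': array([ 413.49133503, -954.33410714, 1139.53030068]), 'orientation': array([ 0.69147087, -0.02648228, -0.056
[... 517 characters left out ...]
 'q': array([ 1.20672011e+00,  3.78889473e-01,  1.73419833e+00,  3.50908531e-05,
        1.02851145e+00, -3.32758084e-02]), 'joint_vel': array([-2.62339592e-03, -8.25373340e-05,  8.77156118e-04, -5.96562398e-04,
       -1.69986183e-04,  1.11803005e-03]), 'joint_torque': array([-2.45594892e-03, -7.63386655e+01, -4.34586847e+01,  6.50459644e-02,
        3.91667092e-02, -3.50450847e-06]), 'position': array([227.34613528, 662.06545921, 213.93995219]), 'tool_rot': array([-5.17277065e-01, -3.09868287e+00,  8.39426791e-07]), 'ft_force': array([-0.78891119,  0.20484801,  0.54203954]), 'wrist_torque': array([-0.03333107, -0.07401457,  0.00293749]), 'grip_force': 0.0, 'finger_gap': 1.0015315775817297}
```

View pics/top0.png

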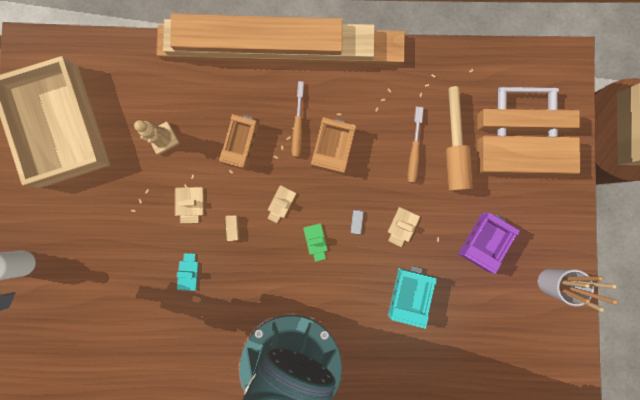

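View pics/side0.png

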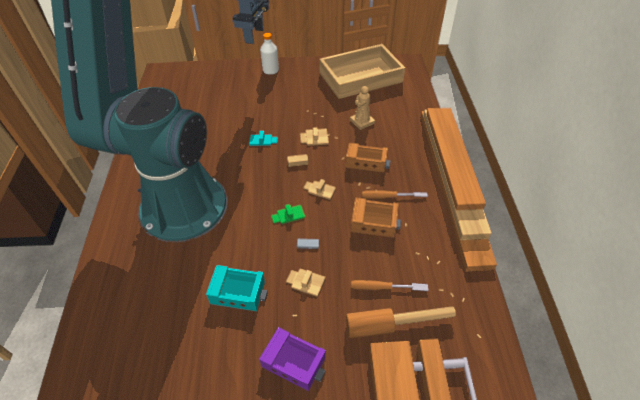

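```bash
cat > fit.py <<'E'
from h import *
from scipy.optimize import least_squares
def box(W):
    h=W/2
    B=[(-74,61,h-7,h,0,48),(-74,61,-h,-h+7,0,48),(53,61,-h,h,0,53),(46,61,-h,h,47.5,53),(-74,-66,-h,h,0,54),(-66,-40.5,-h,h,47,54),
       (61,77,-15,15,0,14),(-66,53,h-13,h,30,38),(-66,53,-h,-h+13,30,38),(47,53,-h,h,30,38)]
    return np.array(B,float)
def lid(W,T,G): return np.array([(-39,39,-W/2,W/2,0,8),(-61,-39,-T/2,T/2,0,5),(-13,3,-G/2,G/2,8,32)],float)
def sdf(B,p):
    c=(B[:,0::2]+B[:,1::2])/2; e=(B[:,1::2]-B[:,0::2])/2
    q=np.abs(p[:,None]-c)-e
    return (np.linalg.norm(np.maximum(q,0),axis=2)+np.minimum(q.max(2),0)).min(1)
def loc(P,x): 
    c,s=np.cos(x[3]),np.sin(x[3]); d=P-x[:3]
    return np.stack([c*d[:,0]+s*d[:,1],-s*d[:,0]+c*d[:,1],d[:,2]],1)
def fit(B,P,c,yaws,isbox,zmin=3):
    rad=95 if isbox else 70
    P=P.reshape(-1,3); P=P[(np.hypot(P[:,0]-c[0],P[:,1]-c[1])<rad)&(P[:,2]>zmin)&(P[:,2]<70)]
    best=None
    for y in yaws:
        def f(x):
            l=loc(P,x); r=sdf(B,l)
            return np.where(isbox&(l[:,2]<28)&(l[:,0]<53)&(abs(l[:,1])<40), np.minimum(abs(r),3),r) if isbox else r
        s=least_squares(f,[c[0],c[1],0,y],loss='soft_l1',f_scale=1.0,x_scale=[1,1,1,.02])
        if best is None or s.cost<best[0]: best=(s.cost,s.x,len(P),np.median(abs(f(s.x))))
    return best
M={'wide_box':(box(94),1),'narrow_box':(box(68),1),'wide_lid':(lid(76,50,44),0),'narrow_lid':(lid(50,30,42),0),'spare_lid':(lid(63,40,44),0)}
E
python3 - <<'E'
from fit import *
C={'wide_box':(619,-104),'narrow_box':(622,160),'wide_lid':(452,303),'narrow_lid':(459,38)}
for n in ('top','side'):
    P=np.load(n+'0.npz')['P']
    z=P.reshape(-1,3); m=(abs(z[:,0]-530)<40)&(abs(z[:,1]+30)<60); print(n,'bench z',np.median(z[m,2]),z[m,2].std())
    for k,c in C.items():
        B,ib=M[k]; ys=[-.5,-.25,0,.25] if ib else np.arange(-3.1,3.1,.5)
        b=fit(B,P,c,ys,bool(ib),4); print(k,np.round(b[1],3),b[2],round(b[0]/b[2],3),round(b[3],2))
    print({q:[(np.round(r['centre']),round(r['conf'],2)) for r in env.find_in(n,q)[:2]] for q in ['gouge','chisel','mallet','offcut','slip_stone','statuette']})
E
```

```text
top bench z 0.9276286891912378 16.605804993373397
wide_box [ 6.19624e+02 -1.04591e+02  1.20100e+00 -2.16000e-01] 1819 2.295 2.39
narrow_box [ 6.24453e+02  1.58983e+02  1.35200e+00 -2.30000e-01] 1542 2.628 1.71
wide_lid [4.53905e+02 3.00817e+02 9.14000e-01 2.70000e-02] 897 1.851 1.48
narrow_lid [ 4.5877e+02  3.8332e+01  8.1400e-01 -4.4600e-01] 633 2.708 1.28
{'gouge': [(array([657.,  -1.,  20.]), 0.62)], 'chisel': [(array([ 596., -335.,   19.]), 0.93), (array([ 588., -447.,   50.]), 0.39)], 'mallet': [(array([ 588., -445.,   50.]), 0.83)], 'offcut': [(array([376., 170.,  23.]), 0.82)], 'slip_stone': [(array([657.,  -2.,  23.]), 0.24)], 'statuette': [(array([621., 367.,  59.]), 0.76)]}
side bench z -0.027232772187971932 14.4235186612859
wide_box [ 6.23847e+02 -1.09170e+02  1.34600e+00 -2.77000e-01] 1568 3.442 2.32
narrow_box [ 6.26425e+02  1.56492e+02  9.87000e-01 -2.36000e-01] 946 1.782 1.83
wide_lid [4.54898e+02 2.98023e+02 7.40000e-01 3.30000e-02] 368 1.887 1.66
narrow_lid [ 4.60209e+02  3.69210e+01  4.80000e-02 -4.52000e-01] 334 2.382 1.42
{'gouge': [(array([657.,  -6.,  19.]), 0.7)], 'chisel': [(array([ 595., -337.,   20.]), 0.62), (array([ 396., -309.,    9.]), 0.16)], 'mallet': [(array([ 588., -462.,   49.]), 0.72)], 'offcut': [(array([ 617., -108.,   34.]), 0.58), (array([377., 160.,  19.]), 0.49)], 'slip_stone': [(array([ 403., -178.,   11.]), 0.61), (array([627., 365.,  58.]), 0.2)], 'statuette': [(array([624., 361.,  62.]), 0.93), (array([ 587., -460.,   48.]), 0.31)]}
```

```bash
cat > edge.py <<'E'
from fit import *
from scipy.optimize import minimize
def seg(a,b,n=40): return np.linspace(a,b,n)
def rect(x0,x1,y0,y1,z): 
    c=np.array([(x0,y0,z),(x1,y0,z),(x1,y1,z),(x0,y1,z)],float); return [seg(c[i],c[(i+1)%4]) for i in range(4)]
def boxE(W):
    h=W/2; i=h-7
    return np.concatenate([seg((-40.5,h,48),(61,h,48)),seg((-40.5,-h,48),(61,-h,48)),seg((-40.5,i,48),(46,i,48)),seg((-40.5,-i,48),(46,-i,48)),
      seg((-40.5,-h,54),(-40.5,h,54)),seg((-74,-h,54),(-74,h,54)),seg((46,-i,53),(46,i,53)),seg((61,-h,53),(61,h,53))])
def lidE(W,T,G): return np.concatenate(rect(-39,39,-W/2,W/2,8)+[seg((-61,-T/2,5),(-61,T/2,5),20),seg((-61,T/2,5),(-39,T/2,5),20),seg((-61,-T/2,5),(-39,-T/2,5),20)]+rect(-13,3,-G/2,G/2,32))
E_={'wide_box':boxE(94),'narrow_box':boxE(68),'wide_lid':lidE(76,50,44),'narrow_lid':lidE(50,30,42),'spare_lid':lidE(63,40,44)}
def world(E,x,Rm=None):
    return (R.from_euler('z',x[2]).as_matrix() if Rm is None else Rm).dot(E.T).T+np.array([x[0],x[1],x[3] if len(x)>3 else 0])
def grad(im,s):
    L=cv2.cvtColor(im,cv2.COLOR_RGB2LAB).astype(np.float32); g=0
    L=cv2.GaussianBlur(L,(0,0),s)
    for k in range(3): g=g+cv2.Sobel(L[...,k],cv2.CV_32F,1,0)**2+cv2.Sobel(L[...,k],cv2.CV_32F,0,1)**2
    return np.minimum(np.sqrt(g),150)
def efit(n,im,name,x,z=0,Rm=None):
    for s in (1.5,1.0,.7):
        g=grad(im,s)
        def f(v):
            uv=project(n,world(E_[name],[v[0],v[1],v[2]/50,z],Rm)).astype(np.float32)
            return -cv2.remap(g,uv[:,:1],uv[:,1:],cv2.INTER_LINEAR).mean()
        x0=np.array([x[0],x[1],x[2]*50]); sim=np.vstack([x0]+[x0+d for d in np.eye(3)*2.5*s])
        r=minimize(f,x0,method='Nelder-Mead',options=dict(initial_simplex=sim)); x=[r.x[0],r.x[1],r.x[2]/50]
    return np.array(x),-r.fun
def crop(n,im,items,c,half=35,sc=6):
    u0,v0=np.round(project(n,[c[0],c[1],20])[0]).astype(int)-half
    I=cv2.resize(im[max(v0,0):v0+2*half,u0:u0+2*half],None,fx=sc,fy=sc,interpolation=cv2.INTER_CUBIC)[...,::-1].copy()
    for W in items:
        for p in (project(n,W)-[u0,v0]+.5)*sc: cv2.circle(I,tuple(np.round(p).astype(int)),0,(255,0,255),-1)
    return I
E
python3 - <<'E'
from edge import *
X={'wide_box':[(620,-105,-.216),(620,-105,-.277),(620,-105,-.245)],'narrow_box':[(625,158.5,-.233)],'wide_lid':[(454,300,.03)],'narrow_lid':[(459,38,-.45)]}
rows=[]
for n in ('top','side'):
    im=np.load(n+'0.npz')['im']; row=[]
    for k,xs in X.items():
        b=max((efit(n,im,k,x) for x in xs),key=lambda t:t[1]); print(n,k,np.round(b[0],3),round(b[1],1))
        row.append(crop(n,im,[world(E_[k],b[0])],b[0],33,3))
    rows.append(np.hstack(row))
cv2.imwrite('pics/ov.png',np.vstack(rows))
E
```

```text
top wide_box [ 6.20517e+02 -1.05164e+02 -2.13000e-01] 115.9
top narrow_box [ 6.23924e+02  1.51786e+02 -2.41000e-01] 114.3
top wide_lid [4.52098e+02 3.03035e+02 5.10000e-02] 114.2
top narrow_lid [ 4.56613e+02  3.96280e+01 -4.35000e-01] 120.7Traceback (most recent call last):
  File "<stdin>", line 7, in <module>
  File "<stdin>", line 7, in <genexpr>
  File "edge.py", line 26, in efit
    r=minimize(f,x0,method='Nelder-Mead',options=dict(initial_simplex=sim)); x=[r.x[0],r.x[1],r.x[2]/50]
    res = _minimize_neldermead(fun, x0, args, callback, bounds=bounds,
                               **options)
    fsim[j] = func(sim[j])
              ~~~~^^^^^^^^
    fx = function(np.copy(x), *(wrapper_args + args))
  File "edge.py", line 23, in f
    uv=project(n,world(E_[name],[v[0],v[1],v[2]/50,z],Rm)).astype(np.float32)
       ~~~~~~~^^^^^^^^^^^^^^^^^^^^^^^^^^^^^^^^^^^^^^^^^^^^
  File "h.py", line 17, in project
    c,o,M=cal(n); p=(np.atleast_2d(X)-o)@M; x=p[:,0]/-p[:,2]; y=-p[:,1]/-p[:,2]; r=1+c['k1']*(x*x+y*y)
          ~~~^^^
  File "h.py", line 5, in cal
    c=env.get_calibration(n); o=np.array(c['orientation'],float)
ValueError: time passes only in moves, steps and waits
```

```bash
sed -i 's/^def cal(n)/import functools\n@functools.lru_cache\ndef cal(n)/' h.py
sed -i 's|cv2.INTER_LINEAR).mean()|cv2.INTER_LINEAR).mean()+((v-p0)**2/[4,4,9]).sum()*1.5|; s|^    for s in (1.5,1.0,.7):|    p0=np.array([x[0],x[1],x[2]*50])\n&|' edge.py
cat > run.py <<'E'
from edge import *
X={'wide_box':[(620,-105,-.215)],'narrow_box':[(624.5,159,-.233)],'wide_lid':[(454,301.5,.03)],'narrow_lid':[(459,38.5,-.45)]}
rows=[]
for n in ('top','side'):
    im=np.load(n+'0.npz')['im']; row=[]
    for k,xs in X.items():
        b=max((efit(n,im,k,x) for x in xs),key=lambda t:t[1]); print(n,k,np.round(b[0],3),round(b[1],1))
        row.append(crop(n,im,[world(E_[k],b[0])],b[0],33,3))
    rows.append(np.hstack(row))
cv2.imwrite('pics/ov.png',np.vstack(rows))
E
python3 run.py
```

```text
top wide_box [ 6.20354e+02 -1.05173e+02 -2.14000e-01] 115.8
top narrow_box [ 6.25553e+02  1.59541e+02 -2.31000e-01] 128.0
top wide_lid [4.52950e+02 3.02544e+02 4.40000e-02] 112.3
top narrow_lid [ 4.57371e+02  3.90980e+01 -4.50000e-01] 118.9
side wide_box [ 6.21172e+02 -1.04423e+02 -2.16000e-01] 126.8
side narrow_box [ 6.26059e+02  1.59663e+02 -2.23000e-01] 121.5
side wide_lid [4.53311e+02 3.01216e+02 1.60000e-02] 134.5
side narrow_lid [ 4.58577e+02  3.84610e+01 -4.44000e-01] 135.4
```

View pics/ov.png

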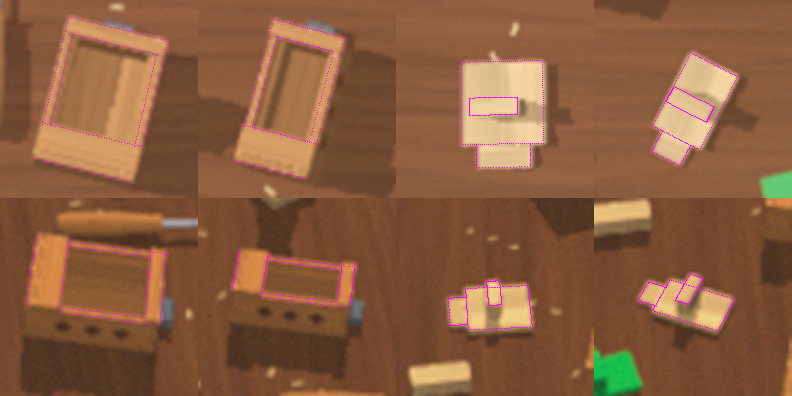

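Overlay (ov.png) shows all four fits lie on their edges in both views. Moving to the wide lid.

Request:
carry_out --pt "18.4 -30 -8 0 0 -5.8" --pt "18.4 -30 -8 0 0 -5.8" --pt "18.4 -30 -8 0 0 -5.8" --pt "18.4 -30 -8 0 0 -5.8" --pt "18.4 -30 -8 0 0 -5.8" --pt "18.4 -30 -8 0 0 -5.8" --pt "18.4 -30 -8 0 0 -5.8" --pt "18.4 -30 -8 0 0 -5.8" --pt "18.4 -30 -8 0 0 -5.8" --pt "18.4 -30 -8 0 0 -5.8" --pt "18.4 -30 -8 0 0 -5.8" --pt "18.4 -30 -8 0 0 -5.8" --pt "0 0 0 0 0 0" --hand 50

```text
t: 2.82
position: [448.8, 300.5, 117.5]
tool_rot: [-2.197, -2.246, 0.001]
ft_force: [-0.0, -0.9, -0.1]
finger_gap: 0.551
grip_force: 0.0
```

Request:
carry_out --pt "-0.7 1.3 -26 0 0 0.4" --pt "0 0 -30 0 0 0" --pt "0 0 -30 0 0 0" --pt "0 0 -20.5 0 0 0" --pt "0 0 0 0 0 0"

```text
t: 3.45
position: [446.5, 303.5, 10.5]
tool_rot: [-2.183, -2.258, 0.003]
ft_force: [0.7, 0.3, 1.2]
finger_gap: 0.549
grip_force: 0.0
```

Request:
carry_out --pt "0 0 0 0 0 0" --pt "0 0 0 0 0 0" --pt "0 0 0 0 0 0" --pt "0 0 0 0 0 0" --hand 0 --force 40

```text
t: 3.95
position: [447.7, 303.5, 11.9]
tool_rot: [2.185, 2.257, 0.001]
ft_force: [-1.9, -0.4, 6.1]
finger_gap: 0.174
grip_force: 40.0
```

```bash
cat > plan.py <<'E'
import numpy as np
BOX={'w':(620.8,-104.8,-.215),'n':(625.8,159.6,-.228)}
def tcp(b,tx,tz,tilt,loc,ty=0):
    "tongue tip lower edge at box (tx,ty,tz), tilt deg tongue low; loc = TCP in lid frame"
    t=np.radians(tilt); d=np.array(loc)-[-61,0,0]
    p=np.array([tx+d[0]*np.cos(t)-d[2]*np.sin(t), ty+d[1], tz+d[0]*np.sin(t)+d[2]*np.cos(t)])
    x,y,a=BOX[b]; return np.array([x+np.cos(a)*p[0]-np.sin(a)*p[1],y+np.sin(a)*p[0]+np.cos(a)*p[1],p[2]])
def run(b,loc,cmd,yaw,wps):
    a=BOX[b][2]; print('yaw delta',np.degrees(a)-yaw,'tilt axis per deg',-(-np.sin(a)),-np.cos(a))
    for w in wps:
        q=tcp(b,w[0],w[1],w[2],loc,w[3] if len(w)>3 else 0); print(w,np.round(q,1),'d',np.round(q-cmd,1)); cmd=q
E
python3 - <<'E'
from plan import *
run('w',(-5,1.5,11.4),np.array([447.5,303.4,11.4]),1.86,[(-42,95,0),(-34,50,14),(-34,36,14),(-50,36,14),(-56,36,14),(-56,37,6),(-56,38.5,0)])
E
```

```text
yaw delta -14.178592595312699 tilt axis per deg -0.2133474283007823 -0.9769763942068623
(-42, 95, 0) [ 634.8 -106.3  106.4] d [ 187.3 -409.7   95. ]
(-34, 50, 14) [ 638.3 -107.1   74.6] d [  3.5  -0.8 -31.8]
(-34, 36, 14) [ 638.3 -107.1   60.6] d [  0.   0. -14.]
(-50, 36, 14) [ 622.7 -103.7   60.6] d [-15.6   3.4   0. ]
(-56, 36, 14) [ 616.8 -102.4   60.6] d [-5.9  1.3  0. ]
(-56, 37, 6) [ 619.7 -103.    54.2] d [ 2.9 -0.6 -6.4]
(-56, 38.5, 0) [ 621.1 -103.3   49.9] d [ 1.5 -0.3 -4.3]
```

Request:
carry_out --pt "0 0 20 0 0 0" --pt "0 0 35 0 0 0" --pt "0 0 35 0 0 0" --pt "13.4 -29.3 30 0 0 -1" --pt "13.4 -29.3 0 0 0 -1" --pt "13.4 -29.3 0 0 0 -1" --pt "13.4 -29.3 0 0 0 -1" --pt "13.4 -29.3 0 0 0 -1" --pt "13.4 -29.3 0 0 0 -1" --pt "13.4 -29.3 0 0 0 -1" --pt "13.4 -29.3 0 0 0 -1" --pt "13.4 -29.3 0 0 0 -1" --pt "13.4 -29.3 0 0 0 -1" --pt "13.4 -29.3 0 0 0 -1" --pt "13.4 -29.3 0 0 0 -1" --pt "13.4 -29.3 0 0 0 -1" --pt "13.1 -28.8 -25 0 0 -1.2" --pt "0 0 0 0 0 0" --pt "0 0 0 0 0 0"

```text
t: 6.32
position: [634.5, -106.1, 106.5]
tool_rot: [-2.447, -1.969, 0.0]
ft_force: [0.5, 0.3, -1.0]
finger_gap: 0.175
grip_force: 40.0
```

```bash
cat > look.py <<'E'
import sys
from edge import *
from plan import *
b,k,tag=sys.argv[1:4]; x0=[float(v) for v in sys.argv[4:8]]
s=env.get_state(); print(s['position'],s['tool_rot'],s['ft_force'],s['finger_gap'])
out=[]
for n in ('top','side'):
    im,d=env.grab_frame(n); P=cloud(n,d); np.savez(f'{n}_{tag}.npz',im=im,P=P)
    r,sc=efit(n,im,k,x0[:3],z=x0[3]); print(n,np.round(r,3),round(sc,1))
    out.append(crop(n,im,[world(E_[k],[*r,x0[3]])],x0,48,4))
cv2.imwrite(f'pics/{tag}.png',np.hstack(out))
E
python3 look.py w wide_lid hov1 639.4 -108.9 -.215 95
```

```text
[ 634.49107931 -106.05595647  106.48383403] [-2.44724809e+00 -1.96926908e+00  3.28776179e-04] [ 0.47306165  0.25837955 -1.01325597] 0.17502517510001306
top [ 6.39715e+02 -1.09208e+02 -2.07000e-01] 7.3
side [ 6.39509e+02 -1.09138e+02 -2.02000e-01] 136.3
```

View pics/hov1.png

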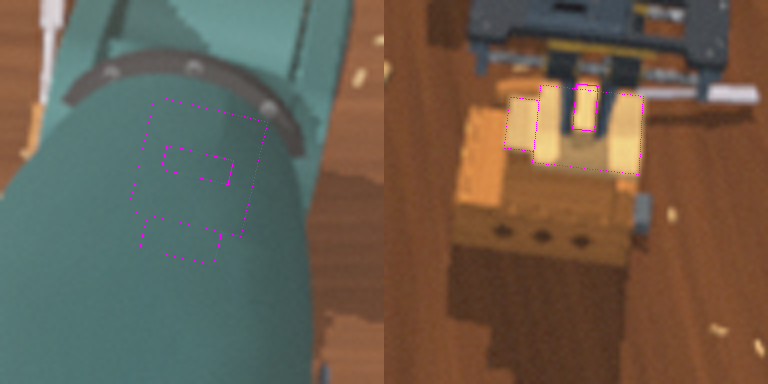

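Request:
carry_out --pt "1.2 -0.3 -10.6 -1 -4.56 0" --pt "1.2 -0.3 -10.6 -1 -4.56 0" --pt "1.1 -0.2 -10.6 -1 -4.56 0" --pt "0 0 -7 0 0 0" --pt "0 0 -7 0 0 0" --pt "0 0 0 0 0 0"

```text
t: 7.18
position: [638.6, -107.1, 60.5]
tool_rot: [2.293, 1.845, 0.226]
ft_force: [0.1, -0.3, -0.3]
finger_gap: 0.171
grip_force: 40.0
```

Request:
carry_out --pt "-4 0.9 0 0 0 0" --pt "-4 0.9 0 0 0 0" --pt "-4 0.9 0 0 0 0" --pt "-3.6 0.7 0 0 0 0" --pt "0 0 0 0 0 0"

```text
t: 7.8
position: [623.0, -103.8, 61.0]
tool_rot: [2.292, 1.844, 0.227]
ft_force: [3.7, 0.5, -1.8]
finger_gap: 0.171
grip_force: 40.0
```

Request:
carry_out --pt "-2.4 0.5 0 0 0 0" --pt "-2.5 0.6 0 0 0 0" --pt "0 0 0 0 0 0" --pt "0 0 0 0 0 0"

```text
t: 8.3
position: [618.1, -102.7, 60.9]
tool_rot: [2.292, 1.844, 0.227]
ft_force: [5.3, -0.8, 0.0]
finger_gap: 0.174
grip_force: 40.0
```

Request:
carry_out --pt "-0.7 0.1 0 0 0 0" --pt "1.5 -0.3 -3.2 0.85 3.91 0" --pt "1.4 -0.3 -3.2 0.85 3.91 0" --pt "0 0 0 0 0 0"

```text
t: 8.8
position: [621.1, -103.4, 54.4]
tool_rot: [2.382, 1.917, 0.1]
ft_force: [5.0, -0.4, 1.3]
finger_gap: 0.173
grip_force: 40.0
```

Request:
carry_out --pt "0.5 -0.1 -1.4 0.43 1.95 0" --pt "0.5 -0.1 -1.4 0.43 1.95 0" --pt "0.5 -0.1 -1.5 0.43 1.95 0" --pt "0 0 0 0 0 0" --pt "0 0 0 0 0 0"

```text
t: 9.43
position: [621.7, -103.5, 50.1]
tool_rot: [2.446, 1.969, 0.001]
ft_force: [5.5, -2.0, 0.0]
finger_gap: 0.173
grip_force: 40.0
```

Request:
carry_out --pt "0 0 -0.7 0 0 0" --pt "0 0 -0.5 0 0 0" --pt "0 0 0 0 0 0" --pt "0 0 0 0 0 0"

```text
t: 9.93
position: [621.8, -103.6, 49.9]
tool_rot: [2.446, 1.969, 0.001]
ft_force: [-0.4, -0.7, 14.8]
finger_gap: 0.174
grip_force: 40.0
```

Request:
carry_out --pt "0 0 0 0 0 0" --pt "0 0 0 0 0 0" --pt "0 0 0 0 0 0" --pt "0 0 0 0 0 0" --hand 46

```text
t: 10.42
position: [620.7, -103.3, 48.3]
tool_rot: [-2.447, -1.969, 0.001]
ft_force: [-0.4, 0.1, -0.2]
finger_gap: 0.503
grip_force: 0.0
```

Request:
carry_out --pt "0 0 15 0 0 0" --pt "0 0 30 0 0 0" --pt "0 0 35 0 0 0"

```text
t: 10.8
position: [621.2, -103.4, 130.1]
tool_rot: [-2.447, -1.97, 0.001]
ft_force: [-0.3, -0.5, -0.3]
finger_gap: 0.502
grip_force: 0.0
```

```bash
python3 look.py w wide_lid seat1 634.5 -107.8 -.215 38
```

```text
[ 621.15151734 -103.36386513  130.10704155] [-2.44724644e+00 -1.96950403e+00  6.26588015e-04] [-0.25777211 -0.53747869 -0.33032666] 0.5020158638208562
top [ 6.34607e+02 -1.07890e+02 -2.13000e-01] 6.9
side [ 6.35483e+02 -1.08735e+02 -2.24000e-01] 104.5
```

View pics/seat1.png

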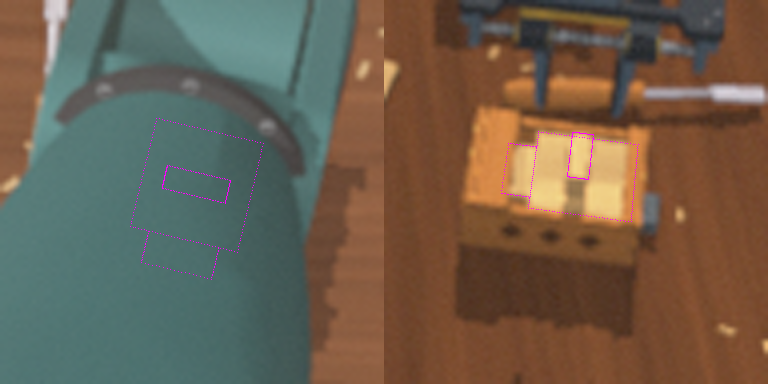

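Image seat1: the wide lid lies flat in the box, plain end under the lip (side view). Now the narrow lid.

Request:
carry_out --pt "-21 18 0 0 0 -1.66" --pt "-21 18 0 0 0 -1.66" --pt "-21 18 0 0 0 -1.66" --pt "-21 18 0 0 0 -1.66" --pt "-21 18.1 0 0 0 -1.66" --pt "-21 18.1 0 0 0 -1.66" --pt "-21 18.1 0 0 0 -1.66" --pt "-21 18.1 0 0 0 -1.66" --pt "0 0 -30 0 0 0" --pt "0 0 -30 0 0 0" --pt "0 0 0 0 0 0" --pt "0 0 0 0 0 0"

```text
t: 12.4
position: [453.9, 40.9, 69.6]
tool_rot: [2.659, 1.673, 0.001]
ft_force: [-0.1, -0.5, 0.6]
finger_gap: 0.505
grip_force: 0.0
```

Request:
carry_out --pt "-0.3 0 -25 0 0 0" --pt "0 0 -22 0 0 0" --pt "0 0 -10.5 0 0 0" --pt "0 0 0 0 0 0"

```text
t: 12.9
position: [453.4, 40.9, 11.5]
tool_rot: [2.659, 1.673, -0.0]
ft_force: [0.1, 0.0, 0.6]
finger_gap: 0.501
grip_force: 0.0
```

Request:
carry_out --pt "0 0 0 0 0 0" --pt "0 0 0 0 0 0" --pt "0 0 0 0 0 0" --pt "0 0 0 0 0 0" --hand 0 --force 40

```text
t: 13.4
position: [453.4, 41.0, 11.6]
tool_rot: [2.658, 1.673, 0.001]
ft_force: [-1.1, -0.2, 7.1]
finger_gap: 0.173
grip_force: 40.0
```

```bash
python3 - <<'E'
from plan import *
run('n',(-5,0,11.6),np.array([453.3,41.0,11.6]),-25.64,[(-42,95,0),(-34,50,14),(-34,36,14),(-50,36,14),(-55,36,14),(-55.7,36,14),(-55.7,37,6),(-55.7,38.5,0)])
E
```

```text
yaw delta 12.576562271017231 tilt axis per deg -0.22602973608850416 -0.9741204024163344
(-42, 95, 0) [639.4 156.4 106.6] d [186.1 115.4  95. ]
(-34, 50, 14) [642.9 155.6  74.8] d [  3.4  -0.8 -31.8]
(-34, 36, 14) [642.9 155.6  60.8] d [  0.   0. -14.]
(-50, 36, 14) [627.3 159.3  60.8] d [-15.6   3.6   0. ]
(-55, 36, 14) [622.4 160.4  60.8] d [-4.9  1.1  0. ]
(-55.7, 36, 14) [621.7 160.5  60.8] d [-0.7  0.2  0. ]
(-55.7, 37, 6) [624.6 159.9  54.4] d [ 2.9 -0.7 -6.4]
(-55.7, 38.5, 0) [626.1 159.5  50.1] d [ 1.5 -0.3 -4.3]
```

Request:
carry_out --pt "0 0 20 0 0 0" --pt "0 0 35 0 0 0" --pt "0 0 35 0 0 0" --pt "23.3 14.4 30 0 0 1.57" --pt "23.3 14.4 0 0 0 1.57" --pt "23.3 14.4 0 0 0 1.57" --pt "23.3 14.4 0 0 0 1.57" --pt "23.2 14.4 0 0 0 1.57" --pt "23.2 14.4 0 0 0 1.57" --pt "23.2 14.5 0 0 0 1.57" --pt "23.3 14.5 -25 0 0 1.57" --pt "0 0 0 0 0 0" --pt "0 0 0 0 0 0"

```text
t: 15.02
position: [638.7, 156.2, 106.2]
tool_rot: [-2.46, -1.954, 0.001]
ft_force: [0.1, 0.6, -0.2]
finger_gap: 0.172
grip_force: 40.0
```

```bash
python3 look.py n narrow_lid hov2 644.2 155.3 -.228 95
```

```text
[638.71201828 156.15445657 106.21709677] [-2.45998197e+00 -1.95387758e+00  1.06026008e-03] [ 0.12974254  0.59661821 -0.17698303] 0.1718819307293436
top [ 6.43745e+02  1.53458e+02 -2.21000e-01] 69.5
side [ 6.44365e+02  1.55310e+02 -2.36000e-01] 139.1
```

View pics/hov2.png

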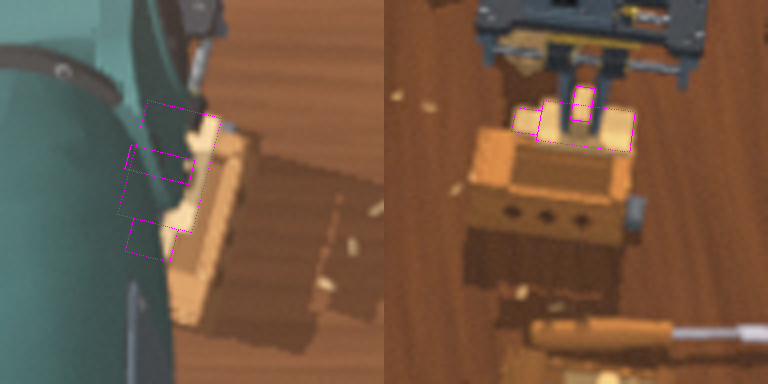

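Side view hov2: the held lid sits where predicted, within 0.3 mm.

Request:
carry_out --pt "1.3 -0.3 -10.6 -1.05 -4.55 0" --pt "1.2 -0.3 -10.6 -1.05 -4.55 0" --pt "1.1 -0.2 -10.6 -1.05 -4.55 0" --pt "0 0 -7 0 0 0" --pt "0 0 -7 0 0 0" --pt "0 0 0 0 0 0"

```text
t: 15.88
position: [643.2, 155.3, 60.3]
tool_rot: [2.304, 1.83, 0.224]
ft_force: [-0.5, 0.2, -0.9]
finger_gap: 0.175
grip_force: 40.0
```

Request:
carry_out --pt "-4 0.9 0 0 0 0" --pt "-4 0.9 0 0 0 0" --pt "-4 0.9 0 0 0 0" --pt "-3.6 0.9 0 0 0 0" --pt "0 0 0 0 0 0" --pt "0 0 0 0 0 0"

```text
t: 16.62
position: [627.6, 159.2, 60.7]
tool_rot: [2.303, 1.83, 0.226]
ft_force: [3.2, -2.6, -1.2]
finger_gap: 0.171
grip_force: 40.0
```

Request:
carry_out --pt "-2.4 0.5 0 0 0 0" --pt "-2.5 0.6 0 0 0 0" --pt "0 0 0 0 0 0" --pt "0 0 0 0 0 0"

```text
t: 17.12
position: [622.6, 160.3, 60.6]
tool_rot: [2.303, 1.83, 0.226]
ft_force: [5.0, -2.5, 0.9]
finger_gap: 0.17
grip_force: 40.0
```

Request:
carry_out --pt "-0.7 0.2 0 0 0 0" --pt "1.5 -0.4 -3.2 0.9 3.9 0" --pt "1.4 -0.3 -3.2 0.9 3.9 0" --pt "0 0 0 0 0 0"

```text
t: 17.62
position: [625.6, 159.7, 54.1]
tool_rot: [2.395, 1.901, 0.101]
ft_force: [5.4, 0.4, 1.9]
finger_gap: 0.173
grip_force: 40.0
```

Request:
carry_out --pt "0.5 -0.1 -1.4 0.45 1.95 0" --pt "0.5 -0.1 -1.4 0.45 1.95 0" --pt "0.5 -0.1 -1.5 0.45 1.95 0" --pt "0 0 0 0 0 0" --pt "0 0 0 0 0 0"

```text
t: 18.25
position: [626.3, 159.5, 49.8]
tool_rot: [2.459, 1.954, 0.001]
ft_force: [5.4, -1.5, -0.7]
finger_gap: 0.174
grip_force: 40.0
```

Request:
carry_out --pt "0 0 -0.7 0 0 0" --pt "0 0 -0.5 0 0 0" --pt "0 0 0 0 0 0" --pt "0 0 0 0 0 0"

```text
t: 18.75
position: [626.3, 159.6, 49.6]
tool_rot: [2.459, 1.954, 0.001]
ft_force: [-0.9, -4.3, 12.7]
finger_gap: 0.17
grip_force: 40.0
```

Pressed flat on the ledge, as with the first. Release and retreat towards the robot so that both cameras see.

Request:
carry_out --pt "0 0 0 0 0 0" --pt "0 0 0 0 0 0" --pt "0 0 0 0 0 0" --pt "0 0 0 0 0 0" --hand 46

```text
t: 19.25
position: [625.3, 159.5, 48.1]
tool_rot: [-2.459, -1.954, 0.002]
ft_force: [-0.4, 0.2, 0.1]
finger_gap: 0.504
grip_force: 0.0
```

Request:
carry_out --pt "0 0 15 0 0 0" --pt "0 0 30 0 0 0" --pt "0 0 35 0 0 0" --pt "-20 20 35 0 0 0" --pt "-30 30 10 0 0 0" --pt "-30 35 0 0 0 0" --pt "-30 35 0 0 0 0" --pt "-30 35 0 0 0 0" --pt "-30 35 0 0 0 0" --pt "-30 35 0 0 0 0" --pt "-30 35 0 0 0 0" --pt "-20 35 0 0 0 0" --pt "0 0 0 0 0 0"

```text
t: 20.88
position: [374.9, 456.3, 174.5]
tool_rot: [-2.457, -1.957, -0.002]
ft_force: [-0.1, -1.1, 0.0]
finger_gap: 0.508
grip_force: 0.0
```

```bash
python3 - <<'E'
from edge import *
s=env.get_state(); print(s['position'])
rows=[]
for n in ('top','side'):
    im,d=env.grab_frame(n); P=cloud(n,d); row=[]
    for b,k,bp in (('w','wide_lid',(620.8,-104.8,-.215)),('n','narrow_lid',(625.8,159.6,-.228))):
        c=np.array([bp[0]+14*np.cos(bp[2]),bp[1]+14*np.sin(bp[2]),bp[2]])
        r,sc=efit(n,im,k,c,z=38); l=loc(np.array([[r[0],r[1],38]]),[bp[0],bp[1],0,bp[2]])[0]
        q=loc(P.reshape(-1,3),[*c[:2],0,c[2]]); h=22 if b=='n' else 34
        zz=[round(float(np.median(q[(q[:,0]>a)&(q[:,0]<e)&(abs(q[:,1])<h)&(q[:,2]>30)][:,2])),1) for a,e in ((-24,-15),(8,20),(20,30))]
        print(n,k,np.round(l,1),round(r[2]-bp[2],3),round(sc,1),'plate top z',zz)
        row.append(crop(n,im,[],c,33,6))
    rows.append(np.hstack(row))
cv2.imwrite('pics/end.png',cv2.resize(np.vstack(rows),(600,600)))
E
```

```text
[374.92352655 456.26867626 174.51374287]
top wide_lid [14.  -1.7 38. ] 0.013 76.2 plate top z [46.7, 46.7, 46.8]
top narrow_lid [14.9 -0.4 38. ] -0.001 90.3 plate top z [46.5, 46.7, 46.6]
side wide_lid [15.3 -0.9 38. ] -0.007 104.2 plate top z [46.2, 45.3, 46.5]
side narrow_lid [13.1 -0.3 38. ] -0.006 113.6 plate top z [45.9, 46.3, 45.7]
```

View pics/end.png

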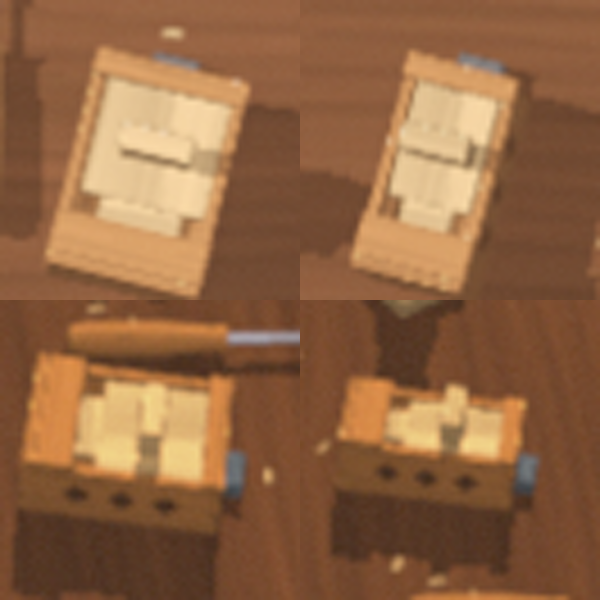

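The end picture shows both lids flat in their boxes: tongue under the bridge, plain end under the lip, plate tops level at z≈46. Handing in.

```bash
python3 -c "
from rig import env
print(env.job_done())"
```

```text
the job is handed in; nothing more can be done
None
```

The wide and narrow lids are both in their own boxes, and the job is handed in (about 21 s of the 64 s used); by the cameras both lie flat, hooked under the bridge and sprung under the lip, though no verdict came back.

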